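# Scrape the casting board clean into its scrap trough

## Task

Clear the white casting board: lift the wooden lid off the scrap trough by its knob and set it down gently, flat and knob up, in the middle of the dark cutting mat. Then take the scraper block and, holding it, wipe all three concrete chips off the board into the open trough, without touching chips with the fingers. Finally stand the scraper gently back upright on the bare table, clear of the board and the mat, and leave everything else where it is.

Things in the scene. Friction and masses are not known exactly. Their poses are not given: they have to be found in the camera images.
- board: fixed white casting board, 240 (x) by 220 (y) mm: x -120 to 120, y -170 to 50, flat top at z 60; wooden lips 10 mm wide, 10 high along both x edges (220 mm between them), none on the y edges. Origin: on the table, centre of board and trough together; z up. Along its +y edge an open metal scrap trough (see point trough)
- trough (a point): centre of the scrap trough's floor (axes as the board's; y 107, z 6 mm in the board's frame). Inside 228 (x) by 114 mm (y), from the board's edge to the far wall; walls 6 mm thick, rim 46 mm above this point and 8 mm below the board's top; no wall on the board's side
- lid: loose wooden trough lid, 300 g: plate 236 (x) by 116 (y) by 8 mm, below it a plug 216 by 92 by 10 mm that sits loosely in the trough, on top in the middle a round upright knob, 34 mm diameter, 32 mm high. Origin: centre of the plug's underside; plate z 10 to 18 mm, knob z 18 to 50. Starts on the trough, origin about y 112, z 42 mm in the board's frame
- scraper: loose wooden scraper block with a steel foot, 350 g, standing on the table: foot 190 mm long (x), 34 mm thick (y), z 0 to 30 mm; on it a grip rib 100 mm long, 24 mm thick, z 30 to 80 mm. Origin: centre of its underside
- mat: dark rubber cutting mat fixed on the table, 250 (x) by 150 (y) mm, 3 mm thick; origin at the centre of its underside. It lies on one side of the board and the scraper on the other, either way round
- chip0: grey concrete chip, an irregular flat shard about 60 x 34 mm and 16 to 21 mm thick, lying on the white board, long axis roughly along the board's y. Origin: centre of its underside; x along its length
- chip1: grey concrete chip, an irregular flat shard about 54 x 38 mm and 16 to 21 mm thick, lying on the white board, long axis roughly along the board's y. Origin: centre of its underside; x along its length
- chip2: grey concrete chip, an irregular flat shard about 58 x 36 mm and 16 to 21 mm thick, lying on the white board, long axis roughly along the board's y. Origin: centre of its underside; x along its length
- tape: bystander: paper tape roll, 100 mm across, 48 mm high; origin: centre of its underside
- can: bystander: tin can, 84 mm across, 110 mm high; origin: centre of its underside
- jug: bystander: white plastic bottle, 76 mm across, 140 mm high; origin: centre of its underside
- brush: bystander: brush 200 mm long lying along its x axis; origin at its middle, underside
- mallet: bystander: hammer 240 mm long lying along its x axis; origin at its middle, underside
- offcut: bystander: wood offcut 200 (x) by 60 by 18 mm; origin: centre of its underside

How it is judged (in metres and radians):
On the way, in this order (a step that is already met when the one before it is completed fails the run):
1. the lid lies flat on the mat, released, with all chips still out of the trough (horizontal distance between lid and mat below 0.06 m and height (world z) of lid below 0.01 m and angle between lid's own z axis and vertical below 0.1 rad and contact force between the fingers and lid below 0.1 N and z of each of chip0, chip1, chip2 in the frame of board above 0.055 m), for 0.2 s.
2. all three chips lie in the trough while the scraper is in the gripper (y of chip0 in the frame of board between 0.05 and 0.168 m and x of chip0 in the frame of board between -0.118 and 0.118 m and z of each of chip0, chip1, chip2 in the frame of board below 0.052 m and y of chip1 in the frame of board between 0.05 and 0.168 m and x of chip1 in the frame of board between -0.118 and 0.118 m and y of chip2 in the frame of board between 0.05 and 0.168 m and x of chip2 in the frame of board between -0.118 and 0.118 m and contact force between the fingers and scraper above 1 N), for 0.2 s.
At the end, for the whole second after the job is handed in: All chips inside the trough (below 52 mm in the board's frame); lid flat (0.1 rad) on the mat, centre within 60 mm of the mat's; scraper upright (0.1 rad) on the table (origin below 6 mm), over 100 mm from the mat's centre; all at rest, released (y of chip0 in the frame of board between 0.05 and 0.168 m and x of chip0 in the frame of board between -0.118 and 0.118 m and z of each of chip0, chip1, chip2 in the frame of board below 0.052 m and y of chip1 in the frame of board between 0.05 and 0.168 m and x of chip1 in the frame of board between -0.118 and 0.118 m and y of chip2 in the frame of board between 0.05 and 0.168 m and x of chip2 in the frame of board between -0.118 and 0.118 m and horizontal distance between lid and mat below 0.06 m and height (world z) of lid below 0.01 m and angle between each of lid, scraper's own z axis and vertical below 0.1 rad and height (world z) of scraper below 0.006 m and horizontal distance between scraper and mat above 0.1 m and linear speed of each of scraper, lid, chip0, chip1, chip2 below 0.02 m/s); the robot touches nothing.
It fails at once if a finger touches a chip (over 1 N) (contact force between the fingers and chip0 above 1 N or contact force between the fingers and chip1 above 1 N or contact force between the fingers and chip2 above 1 N).
It fails at once if the lid or the scraper is dropped from a height (falls faster than 0.75 m/s out of the fingers) ((linear speed of lid above 0.75 m/s and contact force between the fingers and lid below 0.1 N) or (linear speed of scraper above 0.75 m/s and contact force between the fingers and scraper below 0.1 N)).
It fails at once if a bystander is moved by over 30 mm (distance of any of tape, can, jug, brush, mallet, offcut from where it was at the start of the episode above 0.03 m).
It also fails if it takes over 72 s, if anything falls off the work surface, if the arm or the gripper's body presses on something with over 40 N, if the wrist force passes 120 N, or if a joint passes its speed limit or range.

## Robot

A 6-joint arm with a two-finger parallel gripper is mounted at the origin on the work surface. World frame = base frame: x ahead of the robot, y to its left, z up, the work surface at z = 0. Lengths are in mm, angles in rad, forces in N, time in s.
With the tool pointing down it reaches from about 400 to 925 mm from the base axis. Payload 12.5 kg.
Tool frame: the origin (TCP) lies on the centre line of the jaws, within the pads' length; the fingertips stand 8 mm ahead of it and the grasp point (between the pads) lies 11 mm behind it; z points along the fingers, x is the direction in which the jaws open and shut, and the axes are right-handed (so a half turn about z gives the same grasp; the last joint's range is limited). The gripper opens to 95 mm and grips with 3 to 60 N. Pads are 20 mm wide; open, the fingers measure 119 mm over their backs; the gripper's body (75 mm by 180 mm) begins 59 mm behind the grasp point.
Start: joints at [1.1, 0.491, 1.559, -0, 1.092, -0.106], TCP at [222.961, 583.896, 222.661] pointing down, gripper open.
Joint ranges: [-3.1, 3.1], [-0.84, 2.19], [0.05, 2.79], [-1.13, 4.28], [0.06, 2.93], [-2.69, 2.69]. Speed limits (rad/s): [2.22, 2.22, 2.79, 3.14, 3.14, 3.14].

## Interface

Orientations are given as [roll, pitch, yaw] about the fixed x, y, z axes, in that order (R = Rz(yaw) Ry(pitch) Rx(roll)).
In Python, from cell import env gives the robot as it stands. The module is installed in compiled form; this text tells all that it offers.
- The arm moves only by the tool send_rows, never from a script. Its argument "moves" is a list that holds one entry, the list of rows, each a list of 6 numbers: the shift along the tool's x, y, z as a fraction of full scale, then the turn, a rotation vector about the tool's x, y, z as a fraction of full scale. A call has 1 to 12 rows; each row is the pose to reach, as a shift and turn from the pose commanded when the call began, along the tool's axes at that moment; what a row does not reach only later rows make up. Full scale, the value 1, is 0.3 m for a shift and 90 degrees for a turn. A row lasts 1/12 s, in which the tool goes at most 41.7 mm and 7.16 degrees, less where a joint would pass 70% of its speed; a pose out of reach is approached as far as the arm can. A call with a number of a shift or a turn outside -1 to 1 is refused whole. A call with a gripper value outside its range is refused whole. "grip" is the gripper's target within -1 to 1 (shut at 1, half-way at 0, fully open at -1), set as the call begins (left out, the last holds). The fingers move at their own pace and stop on an object; the grip force is fixed at half the most. Time passes only in rows, so rows that repeat a pose let the fingers close. It gives the time, the measured TCP pose, the force and the opening at its end, in the units of the state.
- env.state(): the state, without advancing time (a new reading comes with each control period).
- env.read_camera(name): name is "scene" or "side" or "wrist"; returns a dict with "image" (384x512x3 uint8, red, green, blue), "mtx" (3x3 intrinsics, pixels), "distortion" ([k1, k2, p1, p2, k3] as OpenCV has them; the pictures are not rectified), "T" (4x4, takes a point from camera to world coordinates); the wrist camera has in their place "mount" (4x4, takes a point from camera to tool coordinates, whose origin is the TCP and whose axes are the tool frame's). Camera axes: x right, y up, looking along -z (the intrinsics and any distortion apply to the point x, -y, -z); pixel columns grow to the right and rows downward; lengths in mm; the calibration is good to about 2 mm. A picture is of the moment at which its call begins: read the wrist's pose just before it. There is no depth.
- env.job_done(): hands the job in, once; it reports no verdict.
Trained networks look in the newest picture that a camera, given by its name, has taken for a name from the list of things; names that differ only in an ending like _2 or _b are one class to them, and where a whole thing is asked for, a point or a joint stands for the part that bears it (a point fixed in the world has none). Each returns a list of dicts, best first, with "confidence" (0 to 1); they miss things now and then, are a little off and sometimes report something else, mostly with a low value. They report only what shows in the picture. A call takes as long as a camera call.
- env.look_for(camera, thing): "xy" ([column, row] in pixels, amid what is visible of it).
- env.outline_of(camera, thing): "region" (384x512 bool, what is visible of it) and "xy" ([column, row] in pixels, amid what is visible of it).
The state is a dict: "t": time; "joints": joint angles; "qvel": joint speeds; "tau": joint torques, N m; "eef_pos": TCP position; "tcp_rot": TCP orientation; "ft_force": force on the tool from outside, world axes, zero at the start; "moment": the same for the moment, N m; "opening": opening from 0.0 (shut) to 1.0 (fully open).
Only numpy, scipy, OpenCV 4.12 (cv2) and the standard library are available. Lean on these libraries where they do the work, as an engineer would, in place of code of your own. Each camera call takes 0.05 s, during which the arm holds its last target. There are 200 camera calls.

## Working session

There is one attempt and no reset: what is moved stays moved. The work goes in short steps, Python scripts to look and compute and a tool call to move; the robot and the scene stay as the last step left them, time stands still between calls to the robot, and variables do not carry over. Pictures are saved under pics/ and viewed, about 8 in all and at most 12, crops included, and the job is handed in when it is done.

Besides the shell and the picture viewer there is one more tool, called as name(argument=value, ...) on one line, values as JSON. send_rows: Moves the arm, as the interface text tells. Its arguments: {"type":"object","properties":{"moves":{"type":"array","items":{"type":"array","items":{"type":"array","items":{"type":"number"}}}},"grip":{"type":"number"}},"required":["moves"]}

```bash
mkdir -p pics; cat > h.py <<'E'
import numpy as np, cv2
from cell import env
def ray(c,T,px):
    u=cv2.undistortPoints(np.array([[px]],float),np.array(c["mtx"]),np.array(c["distortion"],float))[0,0]
    d=np.array(T)[:3,:3]@np.array([u[0],-u[1],-1.0]); return np.array(T)[:3,3],d
def at_z(c,T,px,z):
    o,d=ray(c,T,px); return o+d*(z-o[2])/d[2]
def proj(c,T,P):
    P=np.atleast_2d(np.array(P,float)); q=(P-np.array(T)[:3,3])@np.array(T)[:3,:3]
    q=q*[1,-1,-1]
    return cv2.projectPoints(q.reshape(-1,1,3),np.zeros(3),np.zeros(3),np.array(c["mtx"]),np.array(c["distortion"],float))[0].reshape(-1,2)
def save(c,n): cv2.imwrite("pics/"+n,c["image"][...,::-1])
E
python3 - <<'E'
from h import *
s=env.state();print(s)
ims=[]
for n in ("scene","side"):
    c=env.read_camera(n); save(c,n+"0.png"); print(n,np.round(c["T"],2).tolist(),np.round(c["mtx"],1).tolist())
    for t in "board trough lid scraper mat chip0 chip1 chip2 tape can jug brush mallet offcut".split():
        r=env.look_for(n,t); print(t,[(np.round(a["xy"]).tolist(),round(a["confidence"],2),np.round(at_z(c,c["T"],a["xy"],60 if 'chip' in t or t=='board' else 0)[:2]).tolist()) for a in r[:4]])
E
```

```text
{'t': 0.0, 'joints': array([ 1.10038461e+00,  4.91494294e-01,  1.55946166e+00, -8.02737380e-06,
        1.09169993e+00, -1.05598471e-01]), 'qvel': array([-7.35127529e-04, -3.23195801e-05,  1.26994962e-04, -2.93208542e-04,
        7.79400296e-04,  2.61608480e-04]), 'tau': array([-3.12435359e-04, -6.12643862e+01, -2.58193284e+01,  6.92458847e-02,
        4.81207995e-02, -6.77291882e-05]), 'eef_pos': array([222.85317843, 583.65899001, 222.09808912]), 'tcp_rot': array([-3.14148767e+00,  1.05805770e-03,  1.20598684e+00]), 'ft_force': array([ 0.87088157, -0.86456664,  0.33149833]), 'moment': array([ 0.0233815 ,  0.0323722 , -0.04255951]), 'opening': 0.9985572145497017}
scene [[0.13, -0.85, 0.51, 1226.62], [0.99, 0.12, -0.06, -67.26], [-0.01, 0.51, 0.86, 1275.53], [0.0, 0.0, 0.0, 1.0]] [[412.2, 0.0, 255.9], [0.0, 412.2, 187.3], [0.0, 0.0, 1.0]]
board [([250.0, 201.0], 0.95, [561.0, -14.0])]
trough [([247.0, 202.0], 0.79, [532.0, -23.0])]
lid [([292.0, 187.0], 0.59, [491.0, 146.0])]
scraper [([144.0, 208.0], 0.72, [504.0, -383.0]), ([249.0, 204.0], 0.39, [541.0, -15.0])]
mat [([353.0, 190.0]
[... 1096 characters left out ...]
74, [529.0, -15.0])]
lid [([247.0, 173.0], 0.8, [507.0, 195.0])]
scraper [([263.0, 282.0], 0.68, [509.0, -361.0])]
mat [([245.0, 144.0], 0.95, [516.0, 388.0])]
chip0 [([273.0, 205.0], 0.62, [585.0, -54.0]), ([258.0, 202.0], 0.49, [526.0, -33.0])]
chip1 [([273.0, 205.0], 0.62, [585.0, -54.0]), ([258.0, 202.0], 0.49, [526.0, -33.0])]
chip2 [([273.0, 205.0], 0.62, [585.0, -54.0]), ([258.0, 202.0], 0.49, [526.0, -33.0])]
tape [([314.0, 197.0], 0.71, [774.0, 20.0])]
can [([304.0, 152.0], 0.78, [788.0, 299.0])]
jug [([327.0, 239.0], 0.58, [785.0, -199.0])]
brush [([190.0, 154.0], 0.75, [254.0, 339.0])]
mallet [([230.0, 333.0], 0.84, [376.0, -536.0])]
offcut [([218.0, 116.0], 0.81, [400.0, 605.0])]
```

View pics/scene0.png

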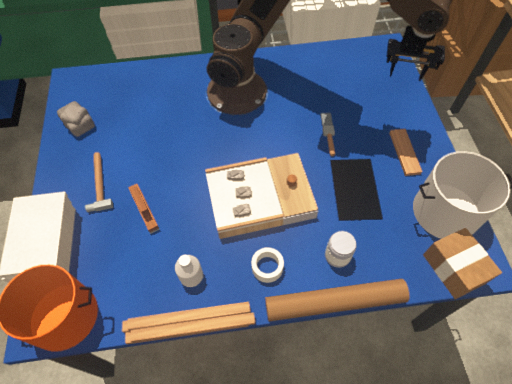

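View pics/side0.png

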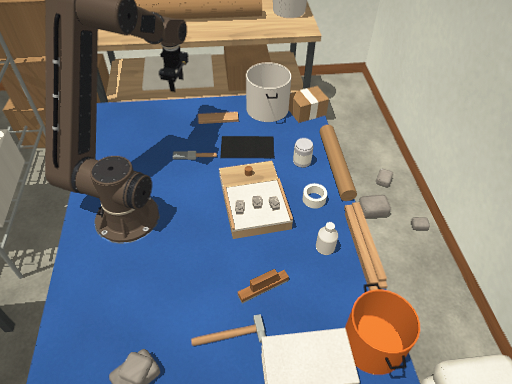

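```bash
python3 - <<'E'
from h import *
for n in ("scene","side"):
    c=env.read_camera(n)
    for t,z in (("board",60),("lid",60),("scraper",30),("mat",3),("chip0",70)):
        for a in env.outline_of(n,t)[:4]:
            m=a["region"].astype(np.uint8)
            cs=max(cv2.findContours(m,cv2.RETR_EXTERNAL,cv2.CHAIN_APPROX_NONE)[0],key=len)[:,0]
            p=np.array([at_z(c,c["T"],q,z)[:2] for q in cs],np.float32)
            r=cv2.minAreaRect(p); print(n,t,round(a["confidence"],2),np.round(a["xy"]).tolist(),np.round(r[0]),np.round(r[1]),round(r[2],1))
c=env.read_camera("wrist");save(c,"w0.png");print(np.round(c["mount"],3).tolist(),c["mtx"])
E
```

```text
scene board 0.97 [252.0, 200.0] [531.  20.] [275. 332.] 5.4
scene board 0.38 [242.0, 192.0] [522. -36.] [55. 47.] 82.7
scene lid 0.83 [293.0, 186.0] [513. 133.] [235. 117.] 6.4
scene scraper 0.94 [143.0, 211.0] [ 517. -379.] [202.  35.] 22.7
scene chip0 0.7 [234.0, 174.0] [454. -54.] [60. 45.] 81.8
scene chip0 0.7 [238.0, 208.0] [596. -47.] [44. 60.] 7.8
scene chip0 0.48 [240.0, 191.0] [528. -37.] [54. 47.] 82.7
side board 0.89 [258.0, 212.0] [522. -49.] [254. 286.] 4.8
side lid 0.93 [246.0, 174.0] [504. 129.] [241. 123.] 4.8
side scraper 0.79 [263.0, 283.0] [ 502. -382.] [192.  69.] 20.9
side scraper 0.35 [260.0, 210.0] [524. -20.] [254. 298.] 5.6
side mat 0.89 [244.0, 144.0] [525. 361.] [153. 250.] 84.3
side chip0 0.46 [239.0, 206.0] [452. -54.] [67. 36.] 84.4
side chip0 0.43 [274.0, 204.0] [592. -51.] [63. 36.] 83.9
[[1.0, 0.001, 0.0, 0.907], [0.001, -0.959, -0.283, -81.496], [0.0, 0.283, -0.959, -162.381], [0.0, 0.0, 0.0, 1.0]] [[316.49582406   0.         251.25478375]
 [  0.         316.49582406 196.04988238]
 [  0.           0.           1.        ]]
```

send_rows(moves=[[[-0.69,0.72,-0.18,0,0,0],[-0.69,0.72,-0.18,0,0,0],[-0.69,0.72,-0.18,0,0,0],[-0.69,0.72,-0.18,0,0,0],[-0.69,0.72,-0.18,0,0,0],[-0.69,0.72,-0.18,0,0,0],[-0.69,0.72,-0.18,0,0,0],[-0.69,0.72,-0.18,0,0,0],[-0.69,0.72,-0.18,0,0,0]]], grip=-1)

```text
t: 2.9
eef_pos: [352.2, 311.3, 277.6]
tcp_rot: [3.14, -0.001, 1.202]
ft_force: [0.2, 1.0, -0.0]
opening: 0.998
```

send_rows(moves=[[[-0.69,0.72,-0.18,0,0,-0.25],[-0.69,0.72,-0.18,0,0,-0.25],[-0.69,0.72,-0.18,0,0,-0.25],[-0.69,0.72,-0.18,0,0,-0.25],[-0.69,0.72,-0.18,0,0,-0.25],[-0.69,0.72,-0.18,0,0,-0.25],[-0.69,0.72,-0.18,0,0,-0.25],[-0.69,0.72,-0.18,0,0,-0.25],[-0.69,0.72,-0.18,0,0,-0.25],[-0.69,0.72,-0.18,0,0,-0.25]]])

```text
t: 3.73
eef_pos: [479.4, 42.6, 330.3]
tcp_rot: [-3.141, -0.0, 1.597]
ft_force: [0.6, 0.8, -0.4]
opening: 0.997
```

```bash
cat >> h.py <<'E'
from scipy.spatial.transform import Rotation as Ro
def wrist(name=None):
    s=env.state(); c=env.read_camera("wrist")
    T=np.eye(4); T[:3,:3]=Ro.from_euler("xyz",s["tcp_rot"]).as_matrix(); T[:3,3]=s["eef_pos"]
    if name: save(c,name)
    return s,c,T@np.array(c["mount"])
def rects(c,T,cam,t,z,k=4):
    out=[]
    for a in env.outline_of(cam,t)[:k]:
        m=a["region"].astype(np.uint8)
        cs=max(cv2.findContours(m,cv2.RETR_EXTERNAL,cv2.CHAIN_APPROX_NONE)[0],key=len)[:,0]
        p=np.array([at_z(c,T,q,z)[:2] for q in cs],np.float32)
        r=cv2.minAreaRect(p); out.append((p,r))
        print(cam,t,round(a["confidence"],2),np.round(a["xy"]).tolist(),np.round(r[0],1),np.round(r[1]),round(r[2],1),"box",np.round(p.min(0)),np.round(p.max(0)))
    return out
def go(dst,yaw,s=None):
    "shift and turn fractions to reach world dst (TCP), yaw, tool down"
    s=s or env.state(); R=Ro.from_euler("xyz",s["tcp_rot"]); G=Ro.from_euler("xyz",[np.pi,0,yaw])
    d=R.inv().apply(np.array(dst)-s["eef_pos"])/300; w=(R.inv()*G).as_rotvec()/(np.pi/2)
    print("go",np.round(d,3),np.round(w,3),"mm",np.round(np.linalg.norm(d)*300))
E
python3 - <<'E'
from h import *
s,c,T=wrist("w1.png"); print(s["t"],s["eef_pos"],s["tcp_rot"],s["joints"])
for t,z in (("board",60),("lid",60),("mat",3),("chip0",70)): rects(c,T,"wrist",t,z)
E
```

```text
3.7333 [479.35157961  42.63192428 330.32717569] [-3.14132681e+00 -3.64853982e-04  1.59652199e+00] [-4.88556593e-02  1.79432321e-01  1.73724190e+00  3.65648989e-04
  1.22521075e+00 -1.64550161e+00]
wrist board 0.93 [208.0, 177.0] [526.7 -30.6] [247. 228.] 5.7 box [ 393. -156.] [654.  90.]
wrist lid 0.96 [316.0, 169.0] [507.2 138. ] [238. 119.] 5.6 box [384.  69.] [631. 204.]
wrist mat 0.95 [456.0, 182.0] [525.8 369. ] [156. 252.] 83.9 box [394. 280.] [647. 452.]
wrist mat 0.5 [458.0, 34.0] [317.1 333.7] [ 49. 124.] 89.0 box [256. 310.] [379. 359.]
wrist chip0 0.93 [197.0, 196.0] [524.4 -30.2] [54. 42.] 84.5 box [503. -59.] [545.  -4.]
wrist chip0 0.82 [190.0, 240.0] [591.8 -42.7] [42. 59.] 6.6 box [569. -71.] [614. -13.]
```

View pics/w1.png

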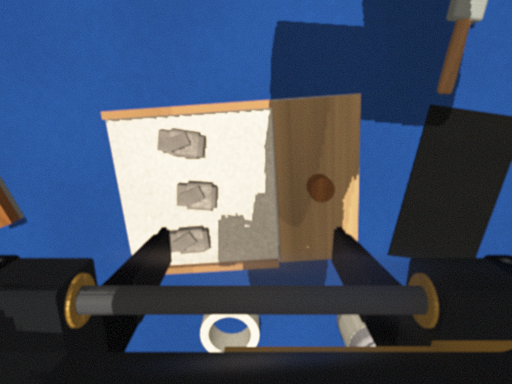

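```bash
python3 - <<'E'
from h import *
s,c,T=wrist()
img=c["image"]; hsv=cv2.cvtColor(img,cv2.COLOR_RGB2HSV)
print(at_z(c,T,(320,187),90), at_z(c,T,(320,188),76))
P=at_z(c,T,(320,188),85)
go([507.5,139,130],1.597,s); go([507.5,139,73],1.597,s)
E
```

```text
[501.21052185 136.88486243  90.        ] [506.22369664 140.27349509  76.        ]
go [0.313 0.106 0.668] [-0.    -0.     0.002] mm 224.0
go [0.313 0.106 0.858] [-0.    -0.     0.002] mm 276.0
```

send_rows(moves=[[[0.31,0.1,0.65,0,0,0],[0.31,0.1,0.65,0,0,0],[0.31,0.1,0.65,0,0,0],[0.31,0.1,0.65,0,0,0],[0.31,0.1,0.65,0,0,0],[0.31,0.1,0.65,0,0,0],[0.31,0.1,0.65,0,0,0],[0.31,0.1,0.65,0,0,0]]])

```text
t: 4.7
eef_pos: [506.3, 137.0, 136.4]
tcp_rot: [3.142, 0.0, 1.6]
ft_force: [0.2, -0.3, 0.1]
opening: 1.001
```

```bash
python3 - <<'E'
from h import *
s,c,T=wrist("w2.png"); print(s["t"],s["eef_pos"])
rects(c,T,"wrist","lid",60); 
# zoom crop with projected candidate knob top circle
im=c["image"][...,::-1].copy()
for z in (60,92):
    a=np.linspace(0,6.28,40); P=np.c_[507+17*np.cos(a),139+17*np.sin(a),0*a+z]
    cv2.polylines(im,[np.int32(proj(c,T,P))],True,(0,255,0) if z==92 else (255,0,0),1)
cv2.imwrite("pics/w2.png",im)
E
```

```text
4.7 [506.31976742 137.04922893 136.40336508]
wrist lid 0.82 [248.0, 166.0] [484.  135.4] [191. 117.] 5.4 box [385.  69.] [578. 203.]
```

View pics/w2.png

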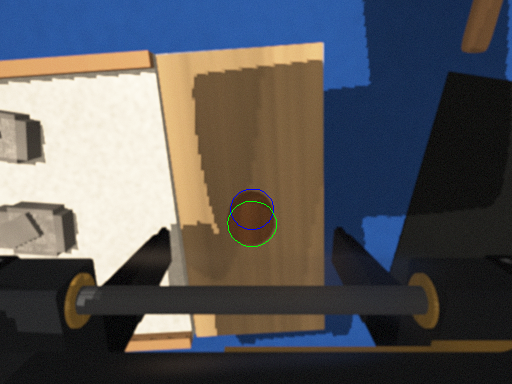

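send_rows(moves=[[[0,0,0.07,0,0,0],[0,0,0.14,0,0,0],[0,0,0.18,0,0,0],[0,0,0.21,0,0,0],[0,0,0.21,0,0,0]]])

```text
t: 5.22
eef_pos: [506.3, 136.3, 72.7]
tcp_rot: [3.141, -0.0, 1.598]
ft_force: [-0.3, 0.5, -0.3]
opening: 1.002
```

send_rows(moves=[[[0,0,0,0,0,0],[0,0,0,0,0,0],[0,0,0,0,0,0],[0,0,0,0,0,0],[0,0,0,0,0,0],[0,0,0,0,0,0],[0,0,0,0,0,0],[0,0,0,0,0,0]]], grip=1)

```text
t: 5.88
eef_pos: [506.2, 136.8, 72.7]
tcp_rot: [3.142, -0.0, 1.599]
ft_force: [-0.4, -0.2, -0.7]
opening: 0.495
```

send_rows(moves=[[[0,0,-0.01,0,0,0],[0,0,-0.03,0,0,0],[0,0,-0.06,0,0,0],[0,0,-0.1,0,0,0],[0,0,-0.14,0,0,0],[0,0,-0.18,0,0,0],[0,0,-0.22,0,0,0],[0,0,-0.25,0,0,0],[0,0,-0.27,0,0,0],[0,0,-0.27,0,0,0]]])

```text
t: 6.72
eef_pos: [506.6, 136.9, 154.9]
tcp_rot: [3.14, -0.0, 1.599]
ft_force: [0.7, -0.2, -3.4]
opening: 0.354
```

send_rows(moves=[[[0.03,0,0,0,0,0],[0.1,0.01,0,0,0,0.01],[0.18,0.02,0,0,0,0.03],[0.27,0.03,0,0,0,0.045],[0.36,0.04,0,0,0,0.06],[0.45,0.05,0,0,0,0.075],[0.54,0.06,0,0,0,0.09],[0.62,0.07,0,0,0,0.105],[0.69,0.08,0,0,0,0.115],[0.74,0.085,0,0,0,0.125],[0.76,0.085,0,0,0,0.127],[0.76,0.085,0,0,0,0.127]]])

```text
t: 7.72
eef_pos: [524.6, 366.7, 152.5]
tcp_rot: [-3.14, 0.001, 1.401]
ft_force: [-0.7, 0.0, -4.2]
opening: 0.353
```

send_rows(moves=[[[0,0,0.02,0,0,0],[0,0,0.07,0,0,0],[0,0,0.13,0,0,0],[0,0,0.19,0,0,0],[0,0,0.24,0,0,0],[0,0,0.26,0,0,0],[0,0,0.27,0,0,0],[0,0,0.27,0,0,0]]])

```text
t: 8.38
eef_pos: [525.4, 364.8, 72.3]
tcp_rot: [-3.141, 0.0, 1.399]
ft_force: [0.0, 0.4, -3.6]
opening: 0.349
```

```bash
python3 - <<'E'
from h import *
s,c,T=wrist("w3.png"); print(s["t"],s["eef_pos"],s["tcp_rot"])
o=s["eef_pos"]
rects(c,T,"wrist","mat",3)
rects(c,T,"wrist","lid",65)
c=env.read_camera("side"); save(c,"s3.png"); rects(c,c["T"],"side","mat",3); rects(c,c["T"],"side","lid",60)
E
```

```text
8.3833 [525.37589927 364.83482171  72.28810099] [-3.14099336e+00  4.66876311e-04  1.39872394e+00]
wrist mat 0.95 [350.0, 129.0] [493.3 444.6] [  8. 168.] 83.9 box [410. 433.] [577. 457.]
wrist lid 0.6 [250.0, 145.0] [482.2 370.6] [107. 142.] 84.5 box [407. 313.] [554. 431.]
side mat 0.71 [242.0, 151.0] [517.7 316.4] [ 71. 246.] 80.7 box [393. 280.] [642. 371.]
side lid 0.9 [248.0, 139.0] [523.4 341.9] [116. 232.] 84.3 box [408. 284.] [644. 410.]
```

View pics/w3.png

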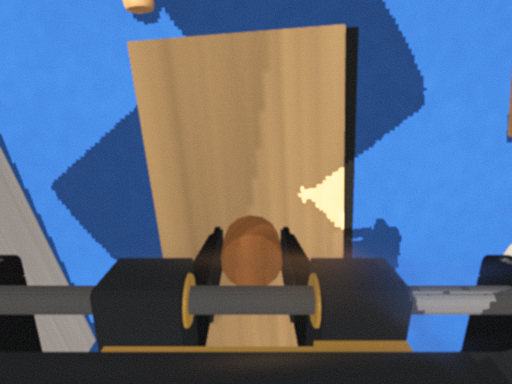

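send_rows(moves=[[[0,0,0.03,0,0,0],[0,0,0.06,0,0,0],[0,0,0.08,0,0,0],[0,0,0.09,0,0,0],[0,0,0.095,0,0,0],[0,0,0.1,0,0,0],[0,0,0.105,0,0,0]]])

```text
t: 9.27
eef_pos: [525.3, 365.4, 42.2]
tcp_rot: [-3.142, 0.0, 1.399]
ft_force: [-8.2, -4.7, 23.8]
opening: 0.352
```

send_rows(moves=[[[0,0,0.005,0,0,0],[0,0,0.008,0,0,0],[0,0,0.01,0,0,0],[0,0,0.01,0,0,0]]])

```text
t: 9.6
eef_pos: [525.4, 365.4, 42.1]
tcp_rot: [3.14, -0.001, 1.399]
ft_force: [-11.5, -7.1, 35.1]
opening: 0.35
```

send_rows(moves=[[[0,0,-0.006,0,0,0],[0,0,-0.012,0,0,0],[0,0,-0.012,0,0,0]]])

```text
t: 9.85
eef_pos: [525.7, 365.7, 42.3]
tcp_rot: [3.141, -0.001, 1.399]
ft_force: [-0.4, 4.1, 4.6]
opening: 0.351
```

send_rows(moves=[[[0,0,0,0,0,0],[0,0,0,0,0,0],[0,0,0,0,0,0],[0,0,0,0,0,0],[0,0,0,0,0,0],[0,0,0,0,0,0],[0,0,0,0,0,0],[0,0,0,0,0,0]]], grip=-1)

```text
t: 10.52
eef_pos: [525.4, 365.5, 41.7]
tcp_rot: [3.142, -0.0, 1.399]
ft_force: [-1.0, 0.1, 0.3]
opening: 0.858
```

send_rows(moves=[[[0,0,-0.05,0,0,0],[0,0,-0.15,0,0,0],[0,0,-0.28,0,0,0],[0,0,-0.41,0,0,0],[0,0,-0.54,0,0,0],[0,0,-0.66,0,0,0],[0,0,-0.66,0,0,0]]])

```text
t: 11.1
eef_pos: [527.2, 366.5, 247.4]
tcp_rot: [3.133, -0.007, 1.399]
ft_force: [1.0, 0.3, 1.1]
opening: 0.997
```

```bash
python3 - <<'E'
from h import *
c=env.read_camera("side"); rects(c,c["T"],"side","lid",21)
s=env.state(); print(s["eef_pos"],s["joints"],s["tcp_rot"])
c=env.read_camera("scene"); rects(c,c["T"],"scene","lid",21);rects(c,c["T"],"scene","scraper",30)
go([430,-320,270],-1.2,s)
E
```

```text
side lid 0.83 [246.0, 142.0] [525.  357.9] [132. 243.] 84.2 box [399. 282.] [648. 427.]
side lid 0.24 [239.0, 154.0] [498.1 290.1] [111. 262.] 62.3 box [393. 261.] [636. 400.]
[525.51274193 365.58652135 241.11887451] [ 5.04673317e-01  4.95320861e-01  1.49840972e+00  5.42720209e-05
  1.14499409e+00 -8.94645946e-01] [ 3.13938663e+00 -1.83336989e-03  1.39929894e+00]
scene lid 0.66 [356.0, 187.0] [530.4 363.6] [121. 241.] 84.3 box [406. 297.] [653. 435.]
scene scraper 0.76 [144.0, 207.0] [ 515.7 -379.6] [203.  35.] 21.3 box [ 421. -427.] [ 611. -331.]
scene scraper 0.7 [98.0, 194.0] [ 385.2 -531.6] [249.  88.] 2.4 box [ 262. -571.] [ 510. -483.]
go [-2.306  0.077 -0.1  ] [-1.000e-03 -2.000e-03  1.655e+00] mm 693.0
```

send_rows(moves=[[[-0.07,0.0,-0.03,0,0,0.075],[-0.14,0.0,-0.03,0,0,0.15],[-0.2,0.01,-0.03,0,0,0.225],[-0.27,0.01,-0.03,0,0,0.3],[-0.34,0.01,-0.03,0,0,0.375],[-0.4,0.01,-0.03,0,0,0.45],[-0.47,0.02,-0.03,0,0,0.525],[-0.54,0.02,-0.03,0,0,0.6],[-0.6,0.02,-0.03,0,0,0.675],[-0.67,0.02,-0.03,0,0,0.75],[-0.74,0.026,-0.03,0,0,0.825],[-0.77,0.026,-0.03,0,0,0.9]]])

```text
t: 12.35
eef_pos: [492.9, 134.6, 247.4]
tcp_rot: [3.141, 0.003, -0.021]
ft_force: [0.1, -0.6, 0.3]
opening: 1.001
```

send_rows(moves=[[[0.0,0.07,0,0,0,0.075],[0,0.14,0,0,0,0.15],[-0.02,0.21,0,0,0,0.225],[-0.03,0.28,0,0,0,0.3],[-0.04,0.35,0,0,0,0.375],[-0.05,0.42,0,0,0,0.45],[-0.06,0.49,0,0,0,0.525],[-0.07,0.56,0,0,0,0.6],[-0.08,0.63,0,0,0,0.675],[-0.09,0.7,0,0,0,0.75],[-0.1,0.76,0,0,0,0.755],[-0.1,0.76,0,0,0,0.755]]])

```text
t: 13.35
eef_pos: [459.7, -93.1, 247.5]
tcp_rot: [3.14, 0.001, -1.203]
ft_force: [0.1, -0.1, -0.6]
opening: 1.002
```

```bash
python3 - <<'E'
from h import *
s,c,T=wrist("w4.png"); print(s["t"],s["eef_pos"],s["tcp_rot"],s["joints"])
rects(c,T,"wrist","scraper",30); rects(c,T,"wrist","chip1",70)
go([508,-380,240],-1.2,s)
E
```

```text
13.35 [459.65281771 -93.12586707 247.48111499] [ 3.13963425e+00  1.25338014e-03 -1.20331895e+00] [-3.40692643e-01  2.40793477e-01  1.89120111e+00 -3.79583512e-04
  1.01190087e+00  8.62826722e-01]
wrist scraper 0.98 [483.0, 206.0] [ 527.4 -381.7] [158.  92.] 22.0 box [ 440. -452.] [ 600. -311.]
wrist chip1 0.94 [213.0, 170.0] [451.  -50.6] [61. 39.] 82.1 box [431. -82.] [472. -19.]
wrist chip1 0.65 [217.0, 102.0] [523.3 -31. ] [56. 39.] 86.8 box [504. -59.] [543.  -3.]
wrist chip1 0.61 [254.0, 35.0] [591.6 -44.5] [39. 59.] 6.4 box [570. -75.] [612. -14.]
go [0.95  0.193 0.024] [ 0.001  0.001 -0.002] mm 291.0
```

send_rows(moves=[[[0.95,0.19,0.02,0,0,0],[0.95,0.19,0.02,0,0,0],[0.95,0.19,0.02,0,0,0],[0.95,0.19,0.02,0,0,0],[0.95,0.19,0.02,0,0,0],[0.95,0.19,0.02,0,0,0],[0.95,0.19,0.02,0,0,0],[0.95,0.19,0.02,0,0,0],[0.95,0.19,0.02,0,0,0]]])

```text
t: 14.25
eef_pos: [510.6, -377.8, 241.1]
tcp_rot: [3.141, 0.002, -1.201]
ft_force: [-0.4, 0.6, 0.6]
opening: 1.003
```

```bash
python3 - <<'E'
from h import *
s,c,T=wrist(); print(s["t"],s["eef_pos"],s["tcp_rot"])
rects(c,T,"wrist","scraper",30)
x,y,a=508,-380,np.radians(22)
im=c["image"][...,::-1].copy()
R=np.array([[np.cos(a),-np.sin(a)],[np.sin(a),np.cos(a)]])
for L,W,z in ((190,34,0),(190,34,30),(100,24,80)):
    q=np.array([[L,W],[-L,W],[-L,-W],[L,-W]])/2@R.T+[x,y]
    cv2.polylines(im,[np.int32(proj(c,T,np.c_[q,[z]*4]))],True,(0,255,0),1)
cv2.imwrite("pics/w5.png",im)
E
```

```text
14.25 [ 510.55773182 -377.79416608  241.12341501] [ 3.14085484e+00  2.03711134e-03 -1.20114795e+00]
wrist scraper 0.84 [255.0, 168.0] [ 505.4 -380.4] [191.  35.] 22.0 box [ 413. -429.] [ 600. -330.]
```

View pics/w5.png

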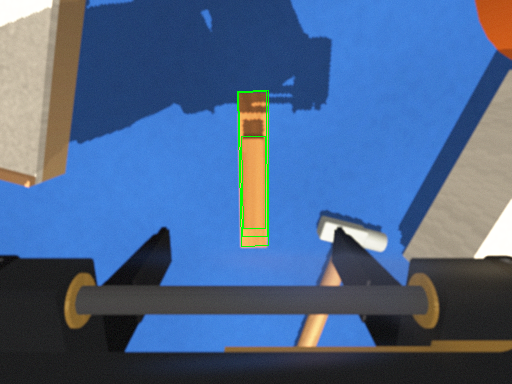

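send_rows(moves=[[[0.003,0.016,0.12,0,0,-0.009],[0.003,0.016,0.24,0,0,-0.009],[0.003,0.016,0.36,0,0,-0.009],[0.003,0.016,0.46,0,0,-0.009],[0.003,0.016,0.54,0,0,-0.009],[0.003,0.016,0.6,0,0,-0.009],[0.003,0.016,0.64,0,0,-0.009],[0.003,0.016,0.65,0,0,-0.009],[0.003,0.016,0.65,0,0,-0.009]]])

```text
t: 15.1
eef_pos: [506.5, -378.9, 47.7]
tcp_rot: [3.141, 0.001, -1.185]
ft_force: [-0.9, -0.3, 0.9]
opening: 1.003
```

send_rows(moves=[[[0,0,0,0,0,0],[0,0,0,0,0,0],[0,0,0,0,0,0],[0,0,0,0,0,0],[0,0,0,0,0,0],[0,0,0,0,0,0],[0,0,0,0,0,0],[0,0,0,0,0,0],[0,0,0,0,0,0],[0,0,0,0,0,0],[0,0,0,0,0,0],[0,0,0,0,0,0]]], grip=1)

```text
t: 16.1
eef_pos: [506.2, -380.0, 47.6]
tcp_rot: [-3.142, -0.0, -1.186]
ft_force: [-0.1, -0.3, -3.5]
opening: 0.255
```

send_rows(moves=[[[0,0,-0.02,0,0,0],[0,0,-0.06,0,0,0],[0,0,-0.12,0,0,0],[0,0,-0.19,0,0,0],[0,0,-0.26,0,0,0],[0,0,-0.33,0,0,0],[0,0,-0.38,0,0,0],[0,0,-0.4,0,0,0],[0,0,-0.4,0,0,0]]])

```text
t: 16.85
eef_pos: [506.4, -380.1, 169.7]
tcp_rot: [-3.14, -0.002, -1.186]
ft_force: [0.4, 0.2, -3.9]
opening: 0.251
```

```bash
python3 - <<'E'
from h import *
s=env.state(); print(s)
o=np.array([519,27]); a=0.098; ex=np.array([np.cos(a),np.sin(a)]); ey=np.array([-ex[1],ex[0]])
for q in ((451,-50.6),(523.8,-30.6),(591.7,-43.5)): d=np.array(q)-o; print(d@ex,d@ey)
for yb,z in ((-190,160),(-140,112),(62,112)):
    p=o+yb*ey; print(yb,p); go([p[0],p[1],z],a-np.pi/2,s)
E
```

```text
{'t': 16.85, 'joints': array([-7.48181576e-01,  5.55279048e-01,  1.59712795e+00,  1.20816006e-04,
        9.86521960e-01,  4.38014502e-01]), 'qvel': array([-0.00162506,  0.03641706,  0.03037268, -0.00101852, -0.03341601,
        0.00027724]), 'tau': array([ 2.65346642e-02, -6.72279882e+01, -2.56894541e+01,  7.65316165e-02,
        3.70201170e-01, -7.96286477e-04]), 'eef_pos': array([ 506.44594892, -380.13625793,  169.66549048]), 'tcp_rot': array([-3.14037145e+00, -2.36941111e-03, -1.18626403e+00]), 'ft_force': array([ 0.43919032,  0.16438626, -3.91735852]), 'moment': array([-0.08980246,  0.17180442,  0.0102722 ]), 'opening': 0.2505014734916151}
-75.26635834814813 -70.57432465853391
-0.8588000531692628 -57.793273505388804
65.45322760793788 -77.27493122419123
-190 [ 537.5902099  -162.08834997]
go [-0.635 -0.369  0.031] [-0.001 -0.001  0.182] mm 220.0
-140 [ 532.6980494  -112.32825788]
go [-0.795 -0.416  0.191] [-0.001 -0.001  0.182] mm 275.0
62 [512.93372098  88.7025142 ]
go [-1.441 -0.606  0.19 ] [-0.001 -0.001  0.182] mm 472.0
```

send_rows(moves=[[[-0.03,-0.015,0,0,0,0.01],[-0.1,-0.05,0,0,0,0.03],[-0.18,-0.09,0,0,0,0.05],[-0.27,-0.135,0,0,0,0.07],[-0.36,-0.18,0,0,0,0.09],[-0.45,-0.225,0,0,0,0.11],[-0.54,-0.27,0,0,0,0.13],[-0.63,-0.315,0,0,0,0.15],[-0.71,-0.355,0,0,0,0.17],[-0.77,-0.385,0,0,0,0.182],[-0.8,-0.4,0,0,0,0.182],[-0.8,-0.4,0,0,0,0.182]]])

```text
t: 17.85
eef_pos: [527.1, -110.6, 167.1]
tcp_rot: [3.14, 0.001, -1.469]
ft_force: [0.3, -0.3, -4.2]
opening: 0.249
```

```bash
python3 - <<'E'
from h import *
s,c,T=wrist("w6.png"); print(s["t"],s["eef_pos"],s["tcp_rot"])
go([527.7,-112.8,109.5],0.098-np.pi/2,s)
rects(c,T,"wrist","board",60); rects(c,T,"wrist","chip0",70)
o=np.array([519,27]); a=0.098; ex=np.array([np.cos(a),np.sin(a)]); ey=np.array([-ex[1],ex[0]])
im=c["image"][...,::-1].copy()
def poly(q,z,col): 
    P=[list(o+x*ex+y*ey)+[z] for x,y in q]; cv2.polylines(im,[np.int32(proj(c,T,P))],True,col,1)
poly([(-110,-170),(110,-170),(110,50),(-110,50)],60,(0,255,0))
poly([(-100,-157),(90,-157),(90,-123),(-100,-123)],60,(0,0,255))
cv2.imwrite("pics/w6.png",im)
E
```

```text
17.85 [ 527.06754019 -110.62773956  167.09571102] [ 3.14030656e+00  9.04712148e-04 -1.46949949e+00]
go [ 0.008 -0.002  0.192] [0.001 0.001 0.002] mm 58.0
wrist board 0.83 [100.0, 150.0] [534.   -6.9] [218. 270.] 5.1 box [ 416. -146.] [654. 121.]
wrist chip0 0.94 [161.0, 194.0] [523.9 -31.1] [58. 44.] 87.8 box [502. -60.] [546.  -2.]
wrist chip0 0.72 [176.0, 115.0] [591.3 -44.6] [36. 62.] 5.8 box [571. -76.] [611. -13.]
wrist chip0 0.68 [168.0, 253.0] [470.2 -43.5] [11. 47.] 5.8 box [462. -67.] [475. -20.]
```

View pics/w6.png

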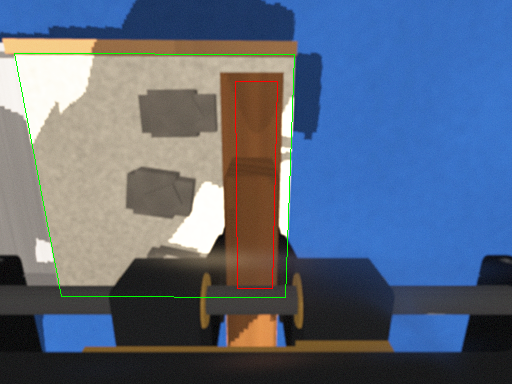

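send_rows(moves=[[[0.008,0,0.04,0,0,0.002],[0.008,0,0.09,0,0,0.002],[0.008,0,0.13,0,0,0.002],[0.008,0,0.16,0,0,0.002],[0.008,0,0.18,0,0,0.002],[0.008,0,0.19,0,0,0.002],[0.008,0,0.19,0,0,0.002]]])

```text
t: 18.58
eef_pos: [527.5, -115.2, 110.3]
tcp_rot: [3.141, 0.0, -1.476]
ft_force: [-1.0, 0.6, -3.7]
opening: 0.254
```

send_rows(moves=[[[-0.015,0,0.003,0,0,0],[-0.04,0,0.003,0,0,0],[-0.07,0,0.003,0,0,0],[-0.1,0,0.003,0,0,0],[-0.13,0,0.003,0,0,0],[-0.16,0,0.003,0,0,0],[-0.19,0,0.003,0,0,0],[-0.22,0,0.003,0,0,0],[-0.25,0,0.003,0,0,0],[-0.28,0,0.003,0,0,0],[-0.31,0,0.003,0,0,0],[-0.34,0,0.003,0,0,0]]])

```text
t: 19.58
eef_pos: [517.8, -12.4, 109.8]
tcp_rot: [3.142, 0.0, -1.475]
ft_force: [-0.5, -0.9, -2.6]
opening: 0.247
```

```bash
python3 - <<'E'
from h import *
s=env.state(); print(s["t"],s["eef_pos"],s["tcp_rot"],s["ft_force"])
c=env.read_camera("side"); im=c["image"][130:260,190:330,::-1]
c2=env.read_camera("scene"); im2=c2["image"][130:260,180:320,::-1]
cv2.imwrite("pics/a7.png",np.hstack([cv2.resize(im,None,fx=2.8,fy=2.8),cv2.resize(im2,None,fx=2.8,fy=2.8)]))
E
```

```text
19.5833 [517.79414633 -12.3809933  109.81807002] [ 3.14158300e+00  8.79776983e-05 -1.47533376e+00] [-0.49000335 -0.85286161 -2.6304056 ]
```

View pics/a7.png

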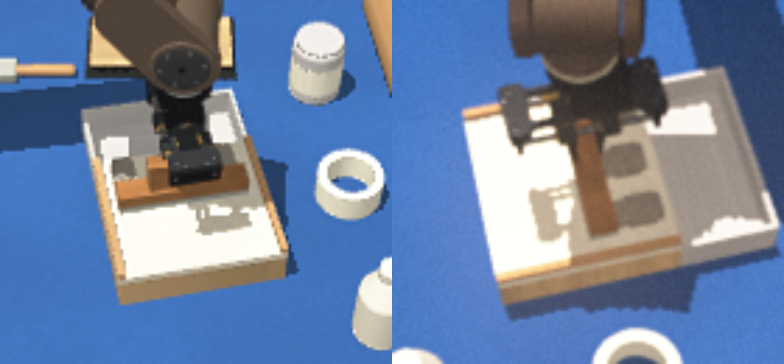

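send_rows(moves=[[[-0.025,0,0,0,0,0],[-0.05,0,0,0,0,0],[-0.075,0,0,0,0,0],[-0.1,0,0,0,0,0],[-0.125,0,0,0,0,0],[-0.15,0,0,0,0,0],[-0.175,0,0,0,0,0],[-0.2,0,0,0,0,0],[-0.225,0,0,0,0,0],[-0.25,0,0,0,0,0],[-0.275,0,0,0,0,0],[-0.3,0,0,0,0,0]]])

```text
t: 20.68
eef_pos: [509.2, 77.1, 109.8]
tcp_rot: [3.142, 0.0, -1.475]
ft_force: [-0.1, -0.0, -4.0]
opening: 0.249
```

send_rows(moves=[[[-0.02,0,0,0,0,0],[-0.04,0,0,0,0,0],[-0.06,0,0,0,0,0],[-0.06,0,0,0,0,0],[-0.06,0,0,0,0,0]]])

```text
t: 21.1
eef_pos: [507.6, 94.5, 109.8]
tcp_rot: [-3.142, 0.0, -1.475]
ft_force: [-0.5, 0.5, -3.9]
opening: 0.252
```

```bash
python3 - <<'E'
from h import *
s=env.state(); print(s["t"],s["eef_pos"],s["tcp_rot"],s["ft_force"])
c=env.read_camera("side"); im=c["image"][130:260,190:330,::-1]
rects(c,c["T"],"side","chip0",20)
c2=env.read_camera("scene"); im2=c2["image"][130:260,200:340,::-1]
rects(c2,c2["T"],"scene","chip0",20)
cv2.imwrite("pics/a8.png",np.hstack([cv2.resize(im,None,fx=2.8,fy=2.8),cv2.resize(im2,None,fx=2.8,fy=2.8)]))
E
```

```text
21.1 [507.57450591  94.4742886  109.82057924] [-3.14158145e+00  2.48313085e-05 -1.47473748e+00] [-0.51977651  0.47372534 -3.88361359]
scene chip0 0.59 [291.0, 184.0] [504.4 147.5] [46. 41.] 81.8 box [482. 123.] [525. 170.]
scene chip0 0.59 [298.0, 202.0] [572.6 155.5] [44. 62.] 2.4 box [550. 125.] [595. 186.]
```

View pics/a8.png

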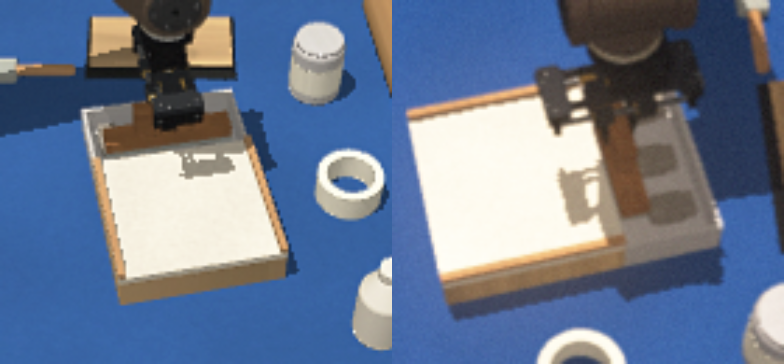

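send_rows(moves=[[[0,0,-0.05,0,0,0],[0,0,-0.12,0,0,0],[0.04,0,-0.2,0,0,0],[0.1,0,-0.25,0,0,0],[0.17,0,-0.27,0,0,0],[0.24,0,-0.27,0,0,0],[0.3,0,-0.27,0,0,0],[0.36,0,-0.27,0,0,0],[0.4,0,-0.27,0,0,0],[0.4,0,-0.27,0,0,0]]])

```text
t: 22.13
eef_pos: [519.2, -27.2, 190.8]
tcp_rot: [-3.141, -0.0, -1.478]
ft_force: [-0.9, -0.4, -4.7]
opening: 0.251
```

```bash
python3 - <<'E'
from h import *
s,c,T=wrist("w9.png"); print(s["t"],s["eef_pos"],s["tcp_rot"],s["ft_force"])
o=np.array([519,27]); a=0.098; ex=np.array([np.cos(a),np.sin(a)]); ey=np.array([-ex[1],ex[0]])
for cam,cc,TT in (("wrist",c,T),)+tuple((n,(q:=env.read_camera(n)),q["T"]) for n in("scene","side")):
    for p,r in rects(cc,TT,cam,"chip0",18): d=np.array(r[0])-o; print("  board",np.round([d@ex,d@ey]))
    save(cc,cam+"9.png")
im=cv2.imread("pics/w9.png"); im2=cv2.imread("pics/scene9.png")[130:260,200:340]
cv2.imwrite("pics/a9.png",np.hstack([cv2.resize(im[:,:250],None,fx=1,fy=1),cv2.resize(im2,(414,384))]))
E
```

```text
22.1333 [519.23297961 -27.20077104 190.76536749] [-3.14142113e+00 -2.47766850e-04 -1.47751450e+00] [-0.89921375 -0.38360295 -4.74532303]
wrist chip0 0.86 [95.0, 247.0] [420.2 148. ] [43. 70.] 8.2 box [398. 114.] [445. 183.]
wrist chip0 0.69 [77.0, 115.0] [568.9 159. ] [36. 67.] 5.3 box [549. 125.] [589. 193.]
wrist chip0 0.67 [91.0, 183.0] [499.1 149.9] [43. 63.] 2.6 box [477. 119.] [521. 181.]
  board [-86. 130.]
  board [ 63. 126.]
  board [ -8. 124.]
scene chip0 0.61 [289.0, 169.0] [425.9 140.9] [53. 70.] 5.2 box [399. 107.] [454. 176.]
scene chip0 0.47 [293.0, 187.0] [503.  145.5] [47. 56.] 2.8 box [479. 117.] [527. 173.]
scene chip0 0.47 [294.0, 203.0] [573.1 152.9] [53. 39.] 81.8 box [553. 126.] [592. 181.]
  board [-81. 123.]
  board [ -4. 119.]
  board [ 66. 120.]
```

View pics/a9.png

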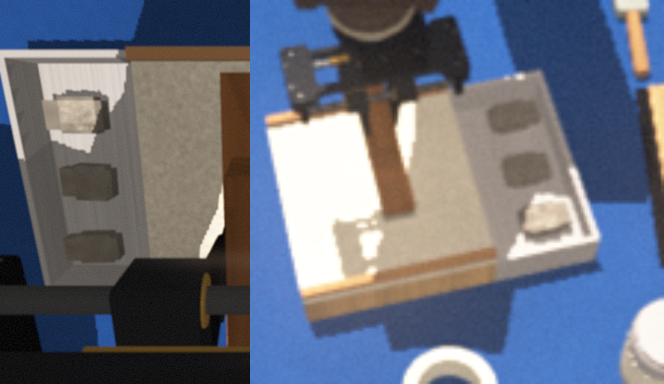

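send_rows(moves=[[[0.03,0.0,0,0,0,0],[0.1,0.01,0,0,0,-0.02],[0.18,0.03,0,0,0,-0.04],[0.27,0.04,0,0,0,-0.07],[0.36,0.06,0,0,0,-0.09],[0.45,0.07,0,0,0,-0.11],[0.54,0.08,0,0,0,-0.13],[0.63,0.1,0,0,0,-0.15],[0.71,0.11,0,0,0,-0.17],[0.77,0.12,0,0,0,-0.185],[0.8,0.12,0,0,0,-0.185],[0.8,0.12,0,0,0,-0.185]]])

```text
t: 23.43
eef_pos: [506.1, -269.2, 190.6]
tcp_rot: [-3.141, -0.0, -1.187]
ft_force: [0.1, 0.1, -4.4]
opening: 0.25
```

```bash
python3 - <<'E'
from h import *
s=env.state(); go([506,-380,80],-1.186,s)
E
```

```text
go [0.342 0.138 0.369] [-0.    -0.    -0.001] mm 157.0
```

send_rows(moves=[[[0.03,0.01,0.02,0,0,0],[0.09,0.03,0.06,0,0,0],[0.16,0.06,0.12,0,0,0],[0.22,0.09,0.18,0,0,0],[0.28,0.11,0.24,0,0,0],[0.32,0.13,0.3,0,0,0],[0.34,0.138,0.35,0,0,0],[0.34,0.138,0.39,0,0,0],[0.34,0.138,0.42,0,0,0],[0.34,0.138,0.44,0,0,0],[0.34,0.138,0.455,0,0,0],[0.34,0.138,0.465,0,0,0]]])

```text
t: 24.43
eef_pos: [506.5, -377.0, 51.3]
tcp_rot: [-3.141, -0.0, -1.184]
ft_force: [-0.3, 0.7, -4.7]
opening: 0.254
```

send_rows(moves=[[[0,0,0.003,0,0,0],[0,0,0.006,0,0,0],[0,0,0.008,0,0,0],[0,0,0.008,0,0,0]]])

```text
t: 24.77
eef_pos: [506.3, -377.7, 49.2]
tcp_rot: [-3.141, -0.0, -1.185]
ft_force: [-0.6, 0.2, -4.6]
opening: 0.247
```

send_rows(moves=[[[0,0,0.003,0,0,0],[0,0,0.006,0,0,0],[0,0,0.007,0,0,0],[0,0,0.007,0,0,0]]])

```text
t: 25.1
eef_pos: [506.3, -377.8, 47.6]
tcp_rot: [-3.141, -0.001, -1.185]
ft_force: [-1.1, 0.4, 4.6]
opening: 0.248
```

Contact. Release, then retreat upwards.

send_rows(moves=[[[0,0,0,0,0,0],[0,0,0,0,0,0],[0,0,0,0,0,0],[0,0,0,0,0,0],[0,0,0,0,0,0],[0,0,0,0,0,0],[0,0,0,0,0,0],[0,0,0,0,0,0]]], grip=-1)

```text
t: 25.77
eef_pos: [506.1, -377.6, 46.8]
tcp_rot: [-3.142, 0.0, -1.185]
ft_force: [0.1, 0.2, -0.4]
opening: 0.76
```

send_rows(moves=[[[0,0,-0.04,0,0,0],[0,0,-0.12,0,0,0],[0,0,-0.24,0,0,0],[0,0,-0.36,0,0,0],[0,0,-0.48,0,0,0],[0,0,-0.6,0,0,0],[0,0,-0.6,0,0,0],[0,0,-0.6,0,0,0]]])

```text
t: 26.43
eef_pos: [506.5, -377.9, 229.8]
tcp_rot: [-3.14, -0.004, -1.185]
ft_force: [0.3, 0.3, -0.8]
opening: 0.996
```

```bash
python3 - <<'E'
from h import *
s=env.state(); print(s["t"],s["ft_force"],s["opening"],s["eef_pos"])
for n in("scene","side"):
    c=env.read_camera(n); save(c,n+"10.png")
    rects(c,c["T"],n,"scraper",30,1);rects(c,c["T"],n,"lid",21,1);rects(c,c["T"],n,"chip0",18)
E
```

```text
26.4333 [ 0.33942463  0.31563591 -0.75173085] 0.9961949790768366 [ 506.51582714 -377.94822286  229.76629271]
scene scraper 0.98 [145.0, 209.0] [ 515.7 -376.1] [210.  36.] 22.7 box [ 418. -427.] [ 615. -325.]
scene lid 0.98 [357.0, 186.0] [531.7 363.1] [119. 238.] 84.1 box [410. 294.] [653. 432.]
scene chip0 0.65 [292.0, 186.0] [503. 146.] [50. 41.] 81.8 box [481. 119.] [523. 171.]
scene chip0 0.65 [296.0, 204.0] [571.7 154.9] [44. 62.] 6.3 box [550. 124.] [595. 185.]
scene chip0 0.52 [288.0, 167.0] [425.5 142.2] [44. 64.] 10.3 box [404. 111.] [450. 175.]
side scraper 0.76 [260.0, 284.0] [ 501.1 -375.3] [197.  72.] 20.3 box [ 413. -438.] [ 598. -331.]
side lid 0.89 [258.0, 145.0] [563.7 353.6] [118. 156.] 84.3 box [490. 288.] [644. 416.]
side chip0 0.62 [236.0, 333.0] [ 377.2 -562.7] [245.  98.] 15.6 box [ 251. -588.] [ 493. -487.]
```

View pics/side10.png

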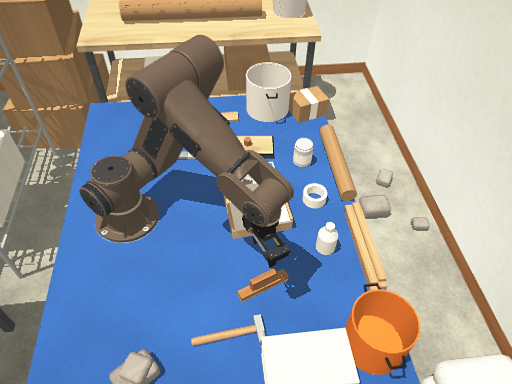

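The side view shows the scraper standing upright near (262, 284) and the lid on the mat near (247, 145). The bystanders look unmoved, so I'm handing in.

```bash
python3 -c "
from cell import env
print(env.job_done())"
```

```text
the job is handed in; nothing more can be done
None
```

I cleared the board and handed the job in at about 26.5 s of the 72 s allowed. No verdict was reported.

- **Lid:** I lifted it by the knob and set it down flat, knob up, on the mat. In the last scene view its centre measured about (532, 363) mm, against the mat centre at about (525, 366). The set-down pressed harder than planned: the wrist force reached about 35 N before I eased off and released. The limit is 120 N.
- **Chips:** One slow pass with the scraper, about 2 mm above the board, moved all three chips into the trough. The last scene view still found all three there. While I was still holding the scraper, the wrist and scene cameras agreed on their positions, at board y of about 119 to 130 mm.
- **Scraper:** I stood it back upright at its original spot, about (506, −378) mm, and felt it touch the table before releasing. The gripper then rose clear.
- **Disagreements:** In the last side view the arm partly hid the lid and the whole trough, so it gave an off-centre lid position. Its only chip detection there was actually the mallet. I relied on the scene view instead, and it agreed with the earlier pictures.
- **Bystanders:** I checked these only by eye in the last side picture. They looked unmoved.

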